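Lock the backplate jig

ROBOT

A 6-joint arm with a two-finger parallel gripper is mounted at the origin on the work surface. World frame = base frame: x ahead of the robot, y to its left, z up, the work surface at z = 0. Lengths are in mm, angles in rad, forces in N, time in s.
With the tool pointing down it reaches from about 350 to 975 mm from the base axis. Payload 7.1 kg.
Tool frame: the origin (TCP) lies at the very end of the fingers, on their centre line; the grasp point (between the pads) lies 19 mm behind it; y points along the fingers, z is the direction in which the jaws open and shut, and the axes are right-handed (so a half turn about y gives the same grasp; the last joint's range is limited). The gripper opens to 88 mm and grips with 3 to 60 N. Pads are 20 mm wide; open, the fingers measure 115 mm over their backs; the gripper's body (75 mm by 178 mm) begins 61 mm behind the grasp point.
Start: joints at [-0.019, 0.423, 1.63, -0, 1.089, -0.019], TCP at [624.984, 0.026, 196.575] pointing down, gripper open.
Joint ranges: [-3, 3], [-0.9, 2.11], [0.09, 2.58], [-1.31, 4.45], [0.11, 2.69], [-2.54, 2.54]. Speed limits (rad/s): [2.39, 2.39, 3.01, 3.14, 3.14, 3.14].

INTERFACE

Orientations are given as a rotation vector (axis times angle).
In Python, from workcell import ctrl gives the robot as it stands.
- The arm moves only by the shell command python3 -m jog 'ROWS'. ROWS is JSON, a list of rows, each a list of 3 entries, a list of its own where there are three numbers: the opening, from 0 (shut) to 1 (fully open), then the shift along the tool's x, y, z in cm, then the turn, a rotation vector about the tool's x, y, z in rad. In form: [[claw, [dx, dy, dz], [wx, wy, wz]], ...]. A call has 1 to 8 rows; each row is the pose to reach, as a shift and turn from the pose commanded when the call began, along the tool's axes at that moment; what a row does not reach only later rows make up. A row lasts 1/10 s, in which the tool goes at most 50 mm and 8.59 degrees, less where a joint would pass 70% of its speed; a pose out of reach is approached as far as the arm can. A call with a gripper value outside its range is refused whole. The fingers move at their own pace and stop on an object; the grip force is fixed at half the most. Time passes only in rows, so rows that repeat a pose let the fingers close. It gives the time, the measured TCP pose, the force and the opening at its end, in the units of the state.
- ctrl.get_obs(): the state, without advancing time (a new reading comes with each control period).
- ctrl.get_image(name): name is "scene" or "side" or "wrist"; returns a dict with "color" (480x640x3 uint8, red, green, blue), "z_map" (480x640 float32, mm along the optical axis (not along the pixel's ray), 0 where there is no reading), "fx", "fy", "cx", "cy" (pixels), "pose" (4x4, takes a point from camera to world coordinates). Camera axes: x right, y down, z forward; pixel columns grow to the right and rows downward; lengths in mm; the calibration is good to about 2 mm. A picture is of the moment at which its call begins.
- ctrl.close_job(): hands the job in, once; it reports no verdict.
The state is a dict: "t": time; "qpos": joint angles; "qvel": joint speeds; "joint_torque": joint torques, N m; "ee_pos": TCP position; "orientation": TCP orientation; "ft_force": force on the tool from outside, world axes, zero at the start; "moment": the same for the moment, N m; "width": finger opening in mm.
Only numpy, scipy, OpenCV 4.12 (cv2) and the standard library are available. Lean on these libraries where they do the work, as an engineer would, in place of code of your own. Each camera call takes 0.05 s, during which the arm holds its last target.

TASK

Two twist-lock jigs stand on the mat. On the one that has the mint-green backplate in it, turn the lock collar anticlockwise by its upright handle until the handle arm points at the raised locked mark on the jig's base, and let go. Leave the empty jig's collar where it is.

Things in the scene. Friction and masses are not known exactly. Their poses are not given: they have to be found in the camera images.
- lock_collar (a joint): Angle (rad) of the collar on the jig with the mint-green backplate (118 x 92 mm), about its upright axis: 0 with the arm pointing at the locked mark, negative before it, growing anticlockwise seen from above. Starts between -1.5 and -0.9, travels -1.7 to 0.6 (does not stop by itself at the mark), stays where left, needs about 3 N at the handle.
- lock_collar_hub (a point): Point on that collar's axis, 39 mm above the table. Fixed to the jig: z up, x from the axis to the locked mark, a dark steel block 16 x 10 x 8 mm, 75 mm from the axis, top 29 mm above the table. Jig and plate are fixed; aluminium base 170 mm (along x) x 130 x 18 mm on a 3 mm mat. Steel collar 60 mm across, top 36 mm above the table; its flat arm, 14 mm wide, reaches 62 mm from the axis.
- lock_collar_handle (a point): The handle of that collar: an upright round black pin, 14 mm in diameter, standing on the arm 52 mm from the turning axis, from 35 to 75 mm above the table. This point lies on the pin's centre line 58 mm above the table; it turns with the collar, its x axis pointing outward along the arm.
- spare_collar_handle (a point): The like point on the handle of the other jig, which has the same base, mark, collar and pin but no backplate, only bare aluminium; to be left alone.
Not all that is in view belongs to the job. Leave any pink look-alike of the part that bears lock_collar alone.

How it is judged (in metres and radians):
At the end, for the whole second after the job is handed in: The collar of the jig with the backplate is at rest with its arm within 0.2 rad (11 degrees) of the locked mark, and the empty jig's handle is within 15 mm of where it started (value of joint lock_collar between -0.2 and 0.2 rad and velocity of joint lock_collar between -0.05 and 0.05 rad/s and distance of spare_collar_handle from where it was at the start of the episode below 0.015 m); the robot touches nothing.
It fails at once if the empty jig's collar is turned (its handle moved more than 15 mm) (distance of spare_collar_handle from where it was at the start of the episode above 0.015 m).
It also fails if it takes over 32 s, if anything falls off the work surface, if the arm or the gripper's body presses on something with over 40 N, if the wrist force passes 120 N, or if a joint passes its speed limit or range.

## Working session

There is one attempt and no reset: what is moved stays moved. The work goes in short steps, Python scripts to look and compute and a shell command to move; the robot and the scene stay as the last step left them, time stands still between calls to the robot, and variables do not carry over. Pictures are saved under pics/ and viewed, and the job is handed in when it is done.

```bash
mkdir -p pics; ls
python3 - <<'E'
from workcell import ctrl
import cv2,pickle
o=ctrl.get_obs();print(o)
d={}
for n in("scene","side","wrist"):
    i=ctrl.get_image(n);d[n]=i;cv2.imwrite(f"pics/{n}0.png",i["color"][:,:,::-1]);print(n,i["fx"],i["cx"],i["cy"],i["pose"].round(3).tolist())
pickle.dump(d,open("d0.pkl","wb"))
E
```

```text
pics
{'t': 0.0, 'qpos': array([-1.90038501e-02,  4.23846604e-01,  1.63069607e+00,  1.07932290e-05,
        1.08856628e+00, -1.89975795e-02]), 'qvel': array([-3.50361808e-04, -2.68802726e-05, -1.07638008e-03, -8.86607778e-04,
        4.24487499e-04, -3.87669562e-05]), 'joint_torque': array([ 1.28069914e-03, -5.44622147e+01, -2.73670936e+01,  6.42951974e-02,
        2.27214623e-02, -1.51321510e-04]), 'ee_pos': array([6.24407146e+02, 3.77917704e-02, 1.95795733e+02]), 'orientation': array([-1.21028216,  1.21034221, -1.20846256]), 'ft_force': array([-0.77234965,  0.42477445, -0.12772175]), 'moment': array([-0.02708023, -0.01021736,  0.01385914]), 'width': 87.80336730645588}
scene 578.2226284182591 320.8953413058299 235.33808473164228 [[0.393, 0.743, -0.541, 1240.627], [0.92, -0.314, 0.237, -302.208], [0.007, -0.591, -0.807, 1117.616], [0.0, 0.0, 0.0, 1.0]]
side 470.54458851791907 317.6149382381813 247.0813404904723 [[0.82, -0.28, 0.499, 78.704], [-0.572, -0.423, 0.703, -618.729], [0.014, -0.862, -0.507, 535.839], [0.0, 0.0, 0.0, 1.0]]
wrist 421.1789460606352 319.1476883242684 238.86258654554612 [[1.0, 0.001, -0.001, 625.277], [0.001, -0.956, -0.294, 79.149], [-0.002, 0.294, -0.956, 384.545], [0.0, 0.0, 0.0, 1.0]]
```

View pics/scene0.png

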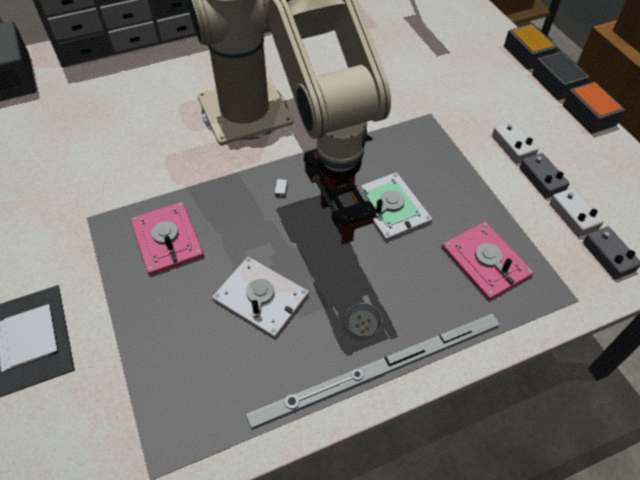

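View pics/side0.png

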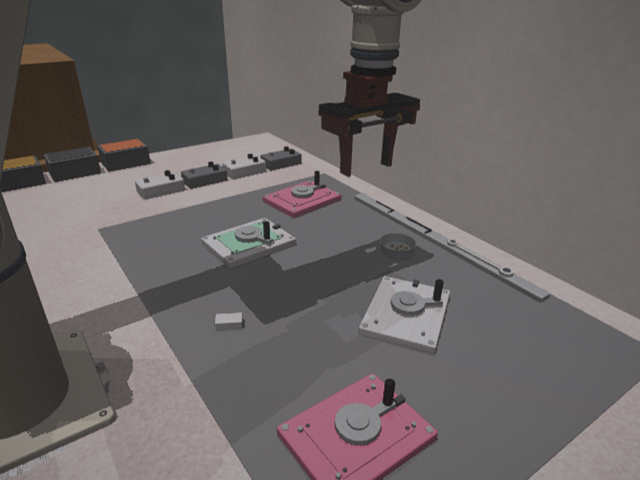

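View pics/wrist0.png

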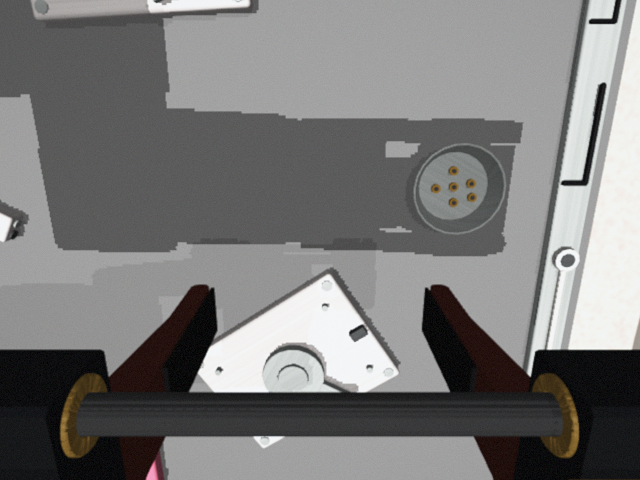

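Candidates in the scene view are the jig with the mint plate at (393,203), the bare jig at (261,292), and pink look-alikes at (167,237) and (488,258). The mint one fits. In the side view it is at (249,240), with its pin at (266,230). I'll enlarge both views.

Run:
```python
import cv2,pickle,numpy as np
d=pickle.load(open("d0.pkl","rb"))
a=d["scene"]["color"][165:245,345:440,::-1];b=d["side"]["color"][210:270,195:305,::-1]
a=cv2.resize(a,None,fx=6,fy=6,interpolation=2)[:480];b=cv2.resize(b,None,fx=7,fy=7,interpolation=2)
cv2.imwrite("pics/ca.png",a);cv2.imwrite("pics/cb.png",b)
```

```text
(no output)
```

View pics/ca.png

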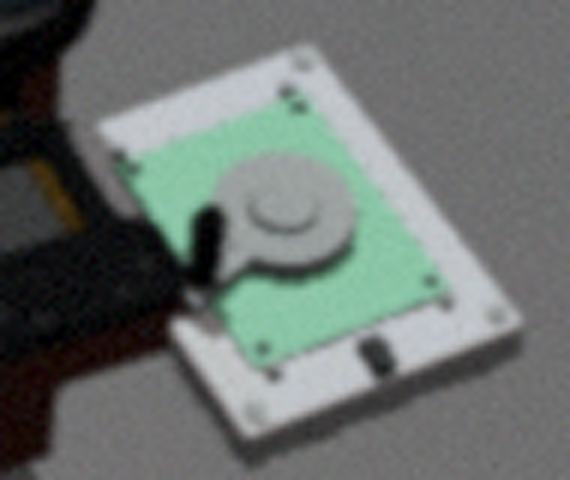

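View pics/cb.png

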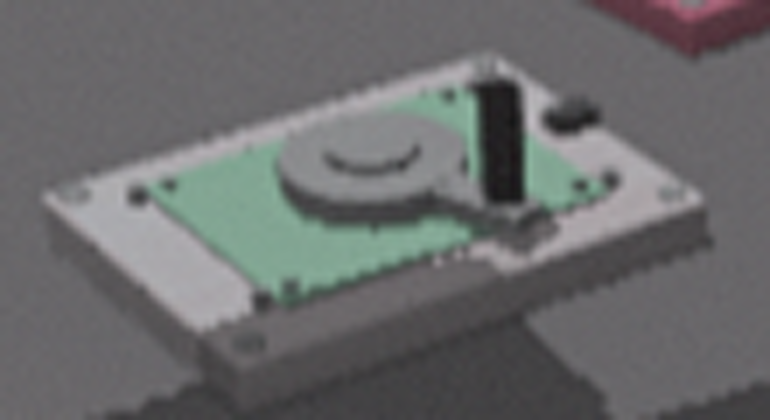

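The crops show the mint plate with its collar (scene 392,199; side 248,232). The dark mark block is at scene (408,223), side (277,226), and the pin top is at scene (380,201), side (266,223).

```bash
cat > h.py <<'E'
import numpy as np
def ray(c,u,v):
    P=c["pose"];r=P[:3,:3]@np.array([(u-c["cx"])/c["fx"],(v-c["cy"])/c["fy"],1]);return P[:3,3],r
def onz(c,u,v,z):
    o,r=ray(c,u,v);return o+r*(z-o[2])/r[2]
E
python3 - <<'E'
import pickle,numpy as np,cv2
from h import *
d=pickle.load(open("d0.pkl","rb"))
for n,pts in {"scene":dict(hub=(392.2,199.5,38),mark=(408.2,224,28),pintop=(379.9,200.6,75),pinbase=(378.8,212,36)),
 "side":dict(hub=(248.1,232.1,38),mark=(276.7,225.7,28),pintop=(266.3,222.9,74),pinbase=(267.1,238.6,36))}.items():
    c=d[n];P={k:onz(c,*v) for k,v in pts.items()}
    for k in P:print(n,k,P[k].round(1))
    h=P["hub"]
    for k in P:
        e=(P[k]-h)[:2];print("  ",k,np.hypot(*e).round(1),np.degrees(np.arctan2(e[1],e[0])).round(1))
    hsv=cv2.cvtColor(c["color"],cv2.COLOR_RGB2HSV)
    m=cv2.inRange(hsv,(60,60,60),(90,255,255));m=cv2.morphologyEx(m,cv2.MORPH_CLOSE,np.ones((5,5)))
    cs,_=cv2.findContours(m,0,2);k=max(cs,key=cv2.contourArea)
    q=np.array([onz(c,*p[0],23)[:2] for p in k]).astype(np.float32);print(cv2.minAreaRect(q),cv2.contourArea(k))
E
```

```text
scene hub [484.5 216.9  38. ]
scene mark [559.5 222.   28. ]
scene pintop [502.2 171.   75. ]
scene pinbase [505.3 170.4  36. ]
   hub 0.0 0.0
   mark 75.2 3.9
   pintop 49.2 -68.9
   pinbase 50.9 -65.9
((481.7931213378906, 216.51905822753906), (117.06048583984375, 90.91407012939453), 3.6200549602508545) 743.0
side hub [478.9 209.7  38. ]
side mark [556.  217.6  28. ]
side pintop [500.9 164.8  74. ]
side pinbase [500.9 164.6  36. ]
   hub 0.0 0.0
   mark 77.5 5.8
   pintop 50.0 -63.9
   pinbase 50.3 -64.0
((537.5598754882812, 176.66885375976562), (0.0, 0.0), 0.0) 0.0
```

Hub ≈ (482,215), pin ≈ (502,168), mark direction ≈ +4°. Pin radius comes out at 50 (given 52) and mark distance at 75 to 77 (given 75). That puts the collar at about -1.2 rad, which is within the stated range. I'll move above the pin with the jaws along the tangent (yaw +24°).

```bash
python3 -m jog '[[1,[-16.8,7,-12.2],[0,-0.42,0]],[1,[-16.8,7,-12.2],[0,-0.42,0]],[1,[-16.8,7,-12.2],[0,-0.42,0]],[1,[-16.8,7,-12.2],[0,-0.42,0]],[1,[-16.8,7,-12.2],[0,-0.42,0]],[1,[-16.8,7,-12.2],[0,-0.42,0]],[0.3,[-16.8,7,-12.2],[0,-0.42,0]],[0.3,[-16.8,7,-12.2],[0,-0.42,0]]]'
python3 - <<'E'
from workcell import ctrl
import cv2,pickle
from scipy.spatial.transform import Rotation as R
o=ctrl.get_obs();print(o["t"],o["ee_pos"],o["qpos"].round(2),o["width"],R.from_rotvec(o["orientation"]).as_matrix().round(3).tolist())
d={}
for n in("scene","side","wrist"):
    i=ctrl.get_image(n);d[n]=i;cv2.imwrite(f"pics/{n}1.png",i["color"][:,:,::-1])
pickle.dump(d,open("d1.pkl","wb"))
E
```

```text
t: 0.95
ee_pos: [504.1, 167.5, 127.0]
orientation: [-1.378, 0.894, -0.896]
ft_force: [0.7, -0.3, -0.2]
width: 75.6
0.95 [504.12767396 167.50377315 127.03887644] [ 0.3   0.38  1.89 -0.    0.87 -0.12] 75.60616045004355 [[0.407, 0.001, 0.913], [-0.913, 0.0, 0.407], [0.0, -1.0, 0.001]]
```

View pics/wrist1.png

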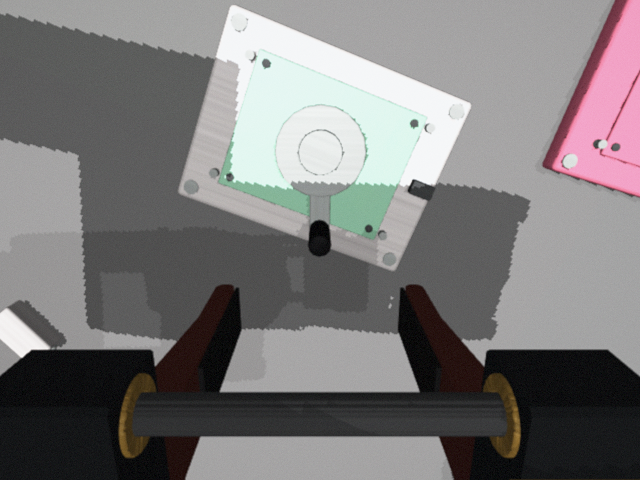

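View pics/side1.png

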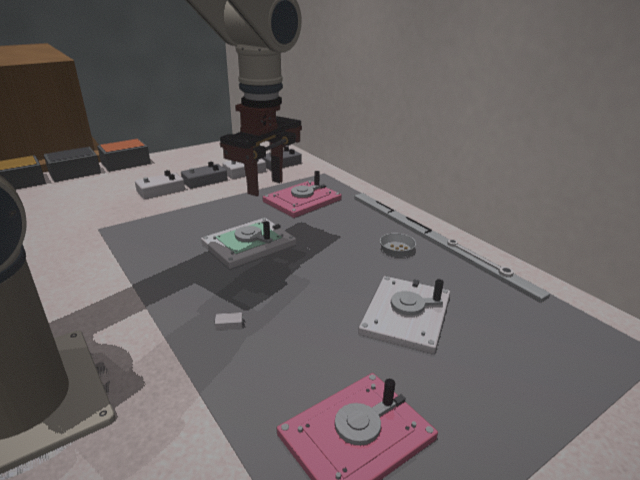

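The wrist view shows the pin at about (319,225–250), on the jaw centre line (u = 320), with the hub at (320,152) and the mark at (421,190). I'll compute positions from this nearer view.

Run:
```python
import pickle,numpy as np,cv2
from h import *
d=pickle.load(open("d1.pkl","rb"));c=d["wrist"]
print(c["pose"].round(3).tolist())
h=onz(c,320.5,151.5,39);print("hub",h)
for n,u,v,z in(("mark",421,188,29),("pinbase",319,228,36),("pintopA",319,245,75),("pintopB",319,231,75)):
    p=onz(c,u,v,z);e=(p-h)[:2];print(n,p.round(1),np.hypot(*e).round(1),np.degrees(np.arctan2(e[1],e[0])).round(1))
i=cv2.resize(c["color"][130:270,250:450,::-1],None,fx=4,fy=4,interpolation=2);cv2.imwrite("pics/cw.png",i)
```

```text
[[0.913, 0.389, 0.12, 471.618], [0.407, -0.873, -0.268, 239.372], [0.001, 0.294, -0.956, 315.651], [0.0, 0.0, 0.0, 1.0]]
hub [483.14021249 216.10058814  39.        ]
mark [556.6 220.8  29. ] 73.7 3.7
pinbase [503.5 168.1  36. ] 52.1 -67.0
pintopA [503.3 168.4  75. ] 51.8 -67.1
pintopB [499.8 176.3  75. ] 43.1 -67.3
```

View pics/cw.png

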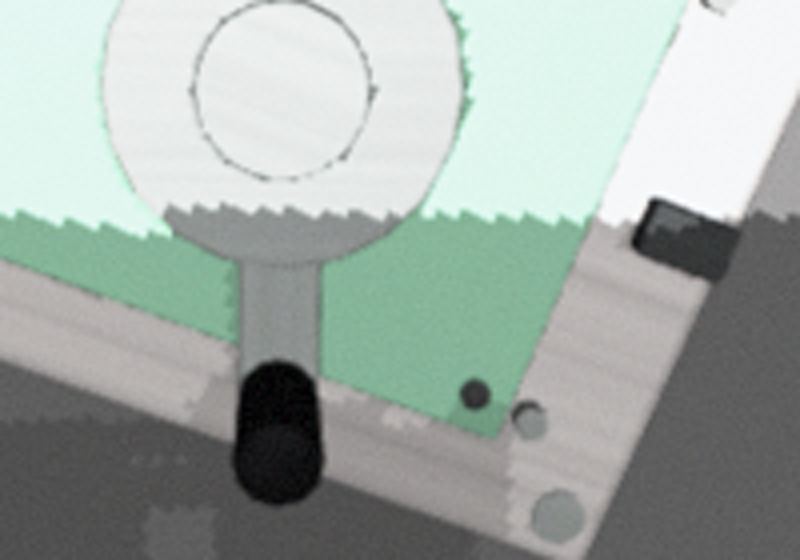

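The wrist view agrees with the other views: hub (483,216), pin (503.4,168.3) at radius 52, mark at 3.8°. The arc to turn is therefore about 71°. I'll go down around the pin and close to a loose cage.

```bash
python3 -m jog '[[0.5,[0,4,0],[0,0,0]],[0.5,[0,8,0],[0,0,0]],[0.5,[0,8,0],[0,0,0]],[0.5,[0,8,0],[0,0,0]],[0.22,[0,8,0],[0,0,0]],[0.22,[0,8,0],[0,0,0]],[0.22,[0,8,0],[0,0,0]],[0.22,[0,8,0],[0,0,0]]]'
python3 - <<'E'
import numpy as np
# rows from commanded pose: yaw 24.06deg, pin at hub+52*(cos,sin)
x0=np.array([502.98,168.03]);y0=np.radians(24.06);hub=np.array([483.1,216.1])
X=np.array([np.sin(y0),-np.cos(y0)]);Z=np.array([np.cos(y0),np.sin(y0)])
for a in range(-67,17,6):
    p=hub+52*np.array([np.cos(np.radians(a)),np.sin(np.radians(a))])-x0
    print(a,"dx %.2f dz %.2f cm  wy %.3f"%(p@X/10,p@Z/10,-(np.radians(a+90)-y0)))
E
```

```text
t: 1.9
ee_pos: [503.6, 168.2, 47.6]
orientation: [-1.378, 0.893, -0.895]
ft_force: [0.3, 0.5, 0.2]
width: 19.7
-67 dx -0.00 dz 0.05 cm  wy 0.019
-61 dx -0.02 dz 0.59 cm  wy -0.086
-55 dx -0.09 dz 1.13 cm  wy -0.191
-49 dx -0.23 dz 1.66 cm  wy -0.296
-43 dx -0.41 dz 2.17 cm  wy -0.400
-37 dx -0.65 dz 2.66 cm  wy -0.505
-31 dx -0.94 dz 3.12 cm  wy -0.610
-25 dx -1.27 dz 3.55 cm  wy -0.715
-19 dx -1.65 dz 3.94 cm  wy -0.819
-13 dx -2.07 dz 4.29 cm  wy -0.924
-7 dx -2.52 dz 4.60 cm  wy -1.029
-1 dx -3.00 dz 4.85 cm  wy -1.133
5 dx -3.50 dz 5.06 cm  wy -1.238
11 dx -4.02 dz 5.21 cm  wy -1.343
```

```bash
python3 -m jog '[[0.22,[-0.02,0,0.59],[0,-0.09,0]],[0.22,[-0.09,0,1.13],[0,-0.19,0]],[0.22,[-0.23,0,1.66],[0,-0.3,0]],[0.22,[-0.41,0,2.17],[0,-0.4,0]],[0.22,[-0.65,0,2.66],[0,-0.505,0]],[0.22,[-0.94,0,3.12],[0,-0.61,0]],[0.22,[-1.27,0,3.55],[0,-0.715,0]],[0.22,[-1.27,0,3.55],[0,-0.715,0]]]'
python3 - <<'E'
from workcell import ctrl
import cv2,numpy as np
from scipy.spatial.transform import Rotation as R
o=ctrl.get_obs();print(o["qpos"].round(2),R.from_rotvec(o["orientation"]).as_matrix().round(3).tolist())
i=ctrl.get_image("wrist");cv2.imwrite("pics/w2.png",i["color"][:,:,::-1])
# next rows from commanded pose at a=-25
x0=np.array([483.1,216.1])+52*np.array([np.cos(np.radians(-25)),np.sin(np.radians(-25))]);y0=np.radians(24.06)+.715
X=np.array([np.sin(y0),-np.cos(y0)]);Z=np.array([np.cos(y0),np.sin(y0)])
for a in(-19,-13,-7,-1,3,7):
    p=np.array([483.1,216.1])+52*np.array([np.cos(np.radians(a)),np.sin(np.radians(a))])-x0
    print(a,"dx %.2f dz %.2f wy %.3f"%(p@X/10,p@Z/10,-(np.radians(a+90)-y0)))
E
```

```text
t: 2.7
ee_pos: [530.4, 194.2, 46.9]
orientation: [-1.544, 0.34, -0.341]
ft_force: [-0.3, -1.8, 0.5]
width: 19.2
[ 0.33  0.55  1.85 -0.    0.74 -0.81] [[0.907, 0.0, 0.421], [-0.421, -0.0, 0.907], [0.0, -1.0, -0.0]]
-19 dx -0.03 dz 0.54 wy -0.104
-13 dx -0.11 dz 1.08 wy -0.209
-7 dx -0.25 dz 1.61 wy -0.314
-1 dx -0.45 dz 2.12 wy -0.418
3 dx -0.61 dz 2.44 wy -0.488
7 dx -0.79 dz 2.76 wy -0.558
```

View pics/w2.png

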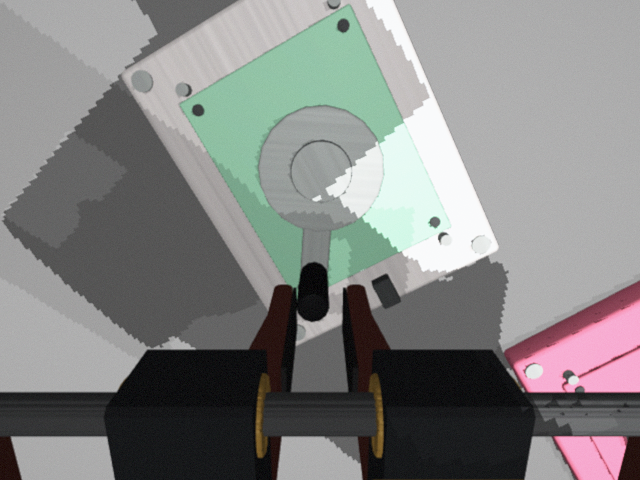

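The pin (313,300) follows inside the cage and leans on the trailing finger, about 3° behind. I'll continue to +7° commanded, so the arm ends near +4°.

```bash
python3 -m jog '[[0.22,[-0.03,0,0.54],[0,-0.1,0]],[0.22,[-0.11,0,1.08],[0,-0.21,0]],[0.22,[-0.25,0,1.61],[0,-0.31,0]],[0.22,[-0.45,0,2.12],[0,-0.42,0]],[0.22,[-0.61,0,2.44],[0,-0.49,0]],[0.22,[-0.79,0,2.76],[0,-0.56,0]],[0.22,[-0.79,0,2.76],[0,-0.56,0]],[0.22,[-0.79,0,2.76],[0,-0.56,0]]]'
python3 - <<'E'
from workcell import ctrl
import cv2,pickle
i=ctrl.get_image("wrist");cv2.imwrite("pics/w3.png",i["color"][:,:,::-1]);pickle.dump(i,open("d3.pkl","wb"))
E
```

```text
t: 3.55
ee_pos: [535.0, 222.4, 46.8]
orientation: [-1.568, -0.096, 0.094]
ft_force: [1.4, -1.0, 0.6]
width: 19.4
```

View pics/w3.png

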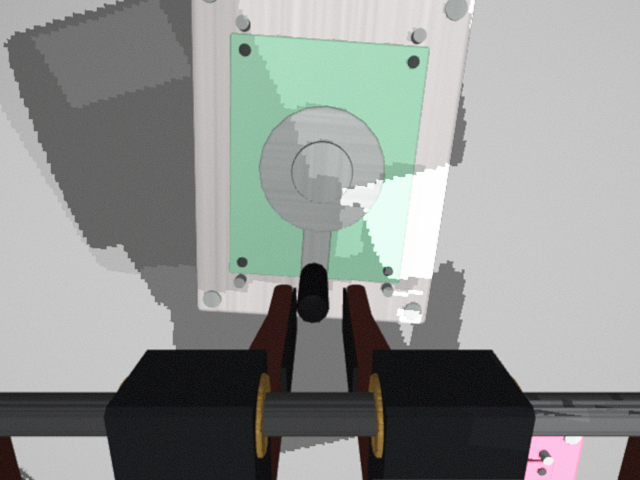

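The arm now lies along the base's long axis, with the pin at (313,295) hiding the mark. I'll open, lift and verify.

```bash
python3 -m jog '[[0.5,[0,0,0],[0,0,0]],[0.5,[0,0,0],[0,0,0]],[0.5,[0,0,0],[0,0,0]],[0.5,[0,-4,0],[0,0,0]],[0.5,[0,-8,0],[0,0,0]],[0.5,[0,-12,0],[0,0,0]],[0.5,[0,-12,0],[0,0,0]],[0.5,[0,-12,0],[0,0,0]]]'
python3 - <<'E'
from workcell import ctrl
import cv2,pickle
d={}
for n in("wrist","scene"):
    i=ctrl.get_image(n);d[n]=i;cv2.imwrite(f"pics/{n}4.png",i["color"][:,:,::-1])
pickle.dump(d,open("d4.pkl","wb"))
E
```

```text
t: 4.4
ee_pos: [535.1, 222.7, 167.5]
orientation: [-1.568, -0.099, 0.096]
ft_force: [-0.1, -0.8, 0.7]
width: 43.5
```

View pics/wrist4.png

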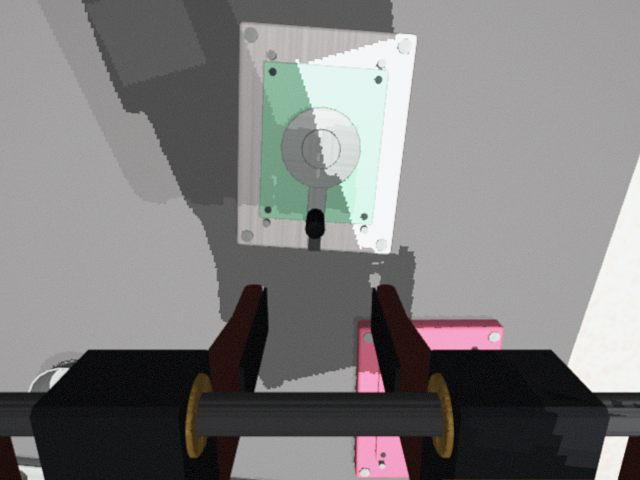

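View pics/scene4.png

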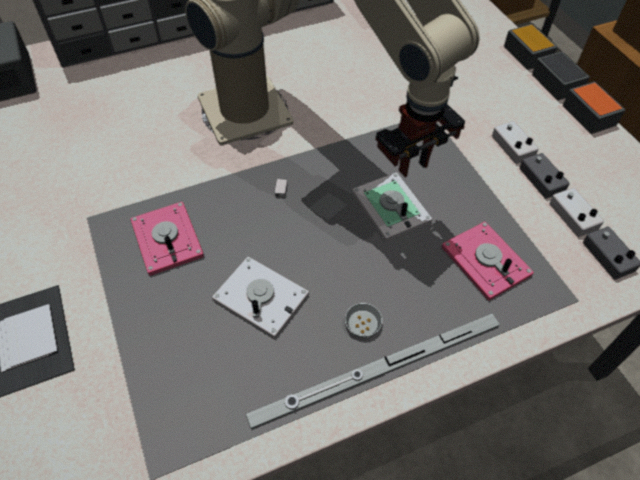

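In the wrist view the arm runs from hub (321,149) through the pin (315,225) to the mark (315,244). In the scene view the empty jig's pin at (256,307) looks unchanged. Now I'll put numbers on it.

Run:
```python
import pickle,numpy as np
from h import *
d=pickle.load(open("d4.pkl","rb"));c=d["wrist"]
h=onz(c,321,149,39);print(h)
for n,u,v,z in(("mark",314.5,244,28),("pintop",315,229.5,75),("pinbase",315.5,215,36)):
    e=(onz(c,u,v,z)-h)[:2];print(n,np.hypot(*e).round(1),np.degrees(np.arctan2(e[1],e[0])).round(1))
d0=pickle.load(open("d0.pkl","rb"))["scene"]["color"][240:340,205:315].astype(int);d1=d["scene"]["color"][240:340,205:315].astype(int)
k=lambda x:np.argwhere(x.max(2)<35).mean(0)
print("spare pin dark-pixel centroid",k(d0),k(d1))
```

```text
[483.03252578 215.84729146  39.        ]
mark 77.4 3.3
pintop 51.8 2.4
pinbase 51.1 2.4
spare pin dark-pixel centroid [66.55769231 50.17307692] [66.76 50.22]
```

The collar is within about 1–2° of the mark (tolerance 11°), and the spare pin has not moved (centroid shift 0.2 px). I'm handing it in.

```bash
python3 -c "
from workcell import ctrl
o=ctrl.get_obs();print(o['t'],abs(o['qvel']).max());ctrl.close_job()"
```

```text
4.5 0.013710644429986542
the job is handed in; nothing more can be done
```

I turned the mint-plate jig's collar about 70° anticlockwise, with the fingers loosely around its pin. I then opened, lifted clear to a TCP height of about 167 mm, and handed the job in at t = 4.5 s.

- **Collar:** in the last wrist view the arm points at 2.4° and the mark at 3.3–3.8°, so it is about -0.02 rad off against a tolerance of 0.2 rad. I did not measure collar speed directly, but the fingers were already clear of the pin.
- **Empty jig:** its pin shifted only 0.2 px in the scene view, so it has not moved. I did not go near the pink jigs.
- **Forces:** the readings I saw at the end of each move stayed at about 2 N or less.
- **Disagreement:** the first side view put the hub about 6 to 9 mm from the scene estimate. The scene view and two wrist views agreed within about 2 mm, so I used those.

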